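# Rack the rinsed stacking angles in the drying tray

### The arm

A 6-joint arm with a two-finger parallel gripper is mounted at the origin on the work surface. World frame = base frame: x ahead of the robot, y to its left, z up, the work surface at z = 0. Lengths are in m, angles in rad, forces in N, time in s.
With the tool pointing down it reaches from about 0.375 to 0.9 m from the base axis. Payload 3.1 kg.
Tool frame: the origin (TCP) lies midway between the tips of the shut fingers; the grasp point (between the pads) lies 19 mm behind it; z points along the fingers, y is the line along which they close (so a half turn about z gives the same grasp; the last joint's range is limited). The gripper opens to 85 mm and grips with 20 to 120 N. Pads are 22 mm wide; open, the fingers measure 114 mm over their backs; the gripper's body (76 mm by 85 mm) begins 54 mm behind the grasp point. The pads swing forward as they close: fully open they stand 13 mm farther back than shut.
Start: joints at [-0.178, 0.527, 1.433, -0, 1.181, -0.178], TCP at [0.625, 0, 0.231] pointing down, gripper open.
Joint ranges: [-3.08, 3.08], [-0.75, 2.2], [0.22, 2.44], [-1.43, 4.57], [0, 2.65], [-2.85, 2.85]. Speed limits (rad/s): [2.79, 2.79, 3.14, 3.14, 3.14, 3.14].

### API

Orientations are given as a 3x3 rotation matrix whose columns are the frame's x, y, z axes.
In Python, from plant import robot gives the robot as it stands. The module is installed in compiled form; this text tells all that it offers.
- The arm moves only by the tool play_rows, never from a script. Its argument "motion" is a list of rows, each a list of 7 numbers: the opening, from 0 (shut) to 1 (fully open), then the shift along the tool's x, y, z in m, then the turn, a rotation vector about the tool's x, y, z in degrees. In form: [[fingers, tx, ty, tz, rx, ry, rz], ...]. A call has 1 to 20 rows; each row is the pose to reach, as a shift and turn from the pose commanded when the call began, along the tool's axes at that moment; what a row does not reach only later rows make up. A row lasts 1/8 s, in which the tool goes at most 62.5 mm and 10.7 degrees, less where a joint would pass 70% of its speed; a pose out of reach is approached as far as the arm can. A call with a gripper value outside its range is refused whole. The fingers move at their own pace and stop on an object; "squeeze" is the grip in N (left out, the last holds). Time passes only in rows, so rows that repeat a pose let the fingers close. It gives the time, the measured TCP pose, the force, the opening and the grip force at its end, in the units of the state.
- robot.read_state(): the state, without advancing time (a new reading comes with each control period).
- robot.snapshot(name): name is "scene" or "side" or "wrist"; returns (picture, depth): 420x560x3 uint8, blue, green, red; 420x560 float32, m along the optical axis (not along the pixel's ray), 0 where there is no reading.
- robot.get_calibration(name): a dict with "fx", "fy", "cx", "cy" (pixels), "dist" ([k1, k2, p1, p2, k3] as OpenCV has them; the pictures are not rectified), "R" (3x3) and "t" (3): a world point X has camera coordinates R X + t; the wrist camera has in their place "hand_eye" (4x4, takes a point from camera to tool coordinates, whose origin is the TCP and whose axes are the flange's). Camera axes: x right, y down, z forward; pixel columns grow to the right and rows downward; lengths in m; the calibration is good to about 2 mm. A picture is of the moment at which its call begins: read the wrist's pose just before it. get_calibration takes no time and is no camera call.
- robot.job_done(): hands the job in; it is judged then, once.
Trained networks look in the newest picture that a camera, given by its name, has taken for a name from the list of things; names that differ only in an ending like _2 or _b are one class to them, and where a whole thing is asked for, a point or a joint stands for the part that bears it (a point fixed in the world has none). Each returns a list of dicts, best first, with "confidence" (0 to 1); they miss things now and then, are a little off and sometimes report something else, mostly with a low value. They report only what shows in the picture. A call takes as long as a camera call.
- robot.boxes_of(camera, thing): "bbox" ([centre column, centre row, width, height] in pixels, round what is visible of it).
- robot.pinpoint(camera, thing): "point" ([column, row] in pixels: a listed point, or the origin of a listed thing).
The state is a dict: "clock": time; "qpos": joint angles; "qd": joint speeds; "joint_torque": joint torques, N m; "eef_pos": TCP position; "eef_rot": TCP orientation; "contact_force": force on the tool from outside, world axes, zero at the start; "moment": the same for the moment, N m; "grip_width": finger opening in m; "gripper_force": force on a finger pad.
Only numpy, scipy, OpenCV 4.12 (cv2) and the standard library are available. Lean on these libraries where they do the work, as an engineer would, in place of code of your own. Each camera call takes 0.05 s, during which the arm holds its last target. There are 200 camera calls.

### The job

Put the two rinsed wooden angle strips in the cream drying tray, the long one in the long compartment and the short one in the shorter compartment it fits. Lay both the same way round: wide leg flat on the tray floor, short leg standing up along the edge nearer the tray's high wall, and the strip lying square in its compartment. Leave everything else on the table as it is.

Things in the scene. Friction and masses are not known exactly. Their poses are not given: they have to be found in the camera images.
- long_angle: Long brown wooden L-section strip, legs 10 mm thick. Wide leg 60 mm: x -30..30, z 0..10; short leg rises to z = 40 at x 20..30. z is up when the wide leg lies flat, y runs along the strip. Origin: centre of the wide leg's outer face (underside when flat). 160 mm long, about 130 g. Starts standing on its short leg (x down), the wide leg upright.
- short_angle: Short brown wooden L-section strip, legs 10 mm thick. Wide leg 60 mm: x -30..30, z 0..10; short leg rises to z = 40 at x 20..30. z is up when the wide leg lies flat, y runs along the strip. Origin: centre of the wide leg's outer face (underside when flat). 100 mm long, about 80 g. It starts lying on its wide leg, turned some other way.
- tray: Fixed cream tray, 260 mm (x) by 202 mm (y). Floor 5 mm thick; side walls and dividers 17 mm above the table, 6 to 8 mm thick; the high wall on its +x side is 45 mm above the table, inner face at x = 124 mm. Long compartment beside the high wall; shorter compartment and a small pocket (x -124..-4, y 43..95) on the other side. Origin: centre of its underside on the table; z up.
- long_bay (a point): Centre of the long compartment's floor, at (64, 0, 5) mm in the tray frame; it measures 120 mm (x) by 190 mm (y); axes as the tray's.
- short_bay (a point): Centre of the shorter compartment's floor, at (-64, -30, 5) mm in the tray frame; it measures 120 mm (x) by 130 mm (y); axes as the tray's.
- tray_high_wall (a point): Middle of the top edge of the tray's high wall.
- jar: pale jar with a white cap, 66 mm across and 95 mm tall; origin at the centre of its underside. Bystander.
- cup: white cup, 76 mm across and 85 mm tall; origin at the centre of its underside. Bystander.
- brush: brush lying on the table, 170 mm long along its x; origin under its middle. Bystander.
- weight: steel knobbed weight, 60 mm across and 66 mm tall; origin at the centre of its underside. Bystander.
- scrub_block: pale wooden scrubbing block 85 x 38 x 22 mm, lying in the tray's small pocket; origin at the centre of its underside. Bystander.

How it is judged:
At the end, for the whole second after the job is handed in: Both strips lie still, wide leg flat on the floor of their own compartment (within 5 mm in height and 0.08 rad of level; origin within 32 mm across and 20 mm along of the compartment's centre), square with it to 0.25 rad, the short leg standing up on the side of the tray's high wall (angle between each of long_angle, short_angle's own z axis and vertical below 0.08 rad and z of long_angle in the frame of long_bay between -0.005 and 0.005 m and x of long_angle in the frame of long_bay between -0.032 and 0.032 m and y of long_angle in the frame of long_bay between -0.02 and 0.02 m and angle between the x axis of each of long_angle, short_angle and the x axis of tray, either way round below 0.25 rad and x of tray_high_wall in the frame of long_angle above 0.02 m and linear speed of each of long_angle, short_angle below 0.02 m/s and z of short_angle in the frame of short_bay between -0.005 and 0.005 m and x of short_angle in the frame of short_bay between -0.032 and 0.032 m and y of short_angle in the frame of short_bay between -0.02 and 0.02 m and x of tray_high_wall in the frame of short_angle above 0.02 m); the robot touches nothing.
It fails at once if the jar, cup, brush, weight or scrubbing block is displaced by more than 30 mm (distance of any of jar, cup, brush, weight, scrub_block from where it was at the start of the episode above 0.03 m).
It also fails if it takes over 64 s, if anything falls off the work surface, if the arm or the gripper's body presses on something with over 40 N, if the wrist force passes 120 N, or if a joint passes its speed limit or range.

## Working session

There is one attempt and no reset: what is moved stays moved. The work goes in short steps, Python scripts to look and compute and a tool call to move; the robot and the scene stay as the last step left them, time stands still between calls to the robot, and variables do not carry over. Pictures are saved under pics/ and viewed, at most 10 in all, crops included, and the job is handed in when it is done.

Besides the shell and the picture viewer there is one more tool, called after "Request:" as a command line: name --pt "numbers of a row" for each row, then --argument value for the rest. play_rows: Moves the arm, as the interface text tells. Its arguments: {"type":"object","properties":{"motion":{"type":"array","items":{"type":"array","items":{"type":"number"}}},"squeeze":{"type":"number"}},"required":["motion"]}

```bash
mkdir -p pics
cat > h.py <<'E'
import numpy as np, cv2
from plant import robot
def cam(name, st=None):
    c=robot.get_calibration(name); K=np.array([[c['fx'],0,c['cx']],[0,c['fy'],c['cy']],[0,0,1]]); d=np.array(c['dist'],float)
    if 'R' in c: R=np.array(c['R']); t=np.array(c['t'])
    else:
        H=np.array(c['hand_eye']); Rw=np.array(st['eef_rot']); p=np.array(st['eef_pos'])
        Rc=Rw@H[:3,:3]; pc=Rw@H[:3,3]+p; R=Rc.T; t=-R@pc
    return K,d,R,t
def cloud(name, depth, st=None):
    K,d,R,t=cam(name,st); h,w=depth.shape
    uv=np.stack(np.meshgrid(np.arange(w),np.arange(h)),-1).reshape(-1,1,2).astype(np.float64)
    n=cv2.undistortPoints(uv,K,d).reshape(h,w,2)
    P=np.dstack([n*depth[...,None],depth])
    X=(P-t)@R
    X[depth<=0]=np.nan
    return X
E
python3 - <<'E'
from h import *
st=robot.read_state(); print(st['eef_pos'],np.round(st['eef_rot'],2).tolist(),st['clock'])
for n in ['scene','side']:
    im,d=robot.snapshot(n); cv2.imwrite(f'pics/{n}0.png',im); X=cloud(n,d); np.save(f'{n}0.npy',X); print(n,cam(n)[2:])
    for th in ['long_angle','short_angle','tray','tray_high_wall','long_bay','short_bay','jar','cup','brush','weight','scrub_block']:
        r=robot.pinpoint(n,th)[:1]
        for q in r:
            u,v=[int(round(a)) for a in q['point']]
            print(th,round(q['confidence'],2),u,v,np.round(X[v,u],3) if 0<=v<420 and 0<=u<560 else '')
E
```

```text
[6.24290032e-01 1.63958574e-04 2.30347939e-01] [[0.0, 1.0, -0.0], [1.0, -0.0, 0.0], [0.0, -0.0, -1.0]] 0.0
scene (array([[-0.51338628,  0.85791655,  0.02034015],
       [ 0.55655611,  0.35090336, -0.75306848],
       [-0.65320734, -0.37529459, -0.65762767]]), array([ 0.25222819, -0.28105255,  1.43375186]))
long_angle 0.78 437 282 [0.582 0.408 0.059]
short_angle 0.6 330 216 [0.466 0.121 0.01 ]
tray 0.76 207 197 [ 0.568 -0.186  0.008]
tray_high_wall 0.56 166 212 [ 0.693 -0.207  0.038]
long_bay 0.77 183 205 [ 0.623 -0.221  0.004]
short_bay 0.77 216 181 [ 0.499 -0.21   0.006]
jar 0.65 275 272 [0.722 0.117 0.048]
cup 0.76 406 209 [0.371 0.278 0.036]
brush 0.57 240 152 [0.676 0.01  0.277]
weight 0.73 220 276 [0.78  0.019 0.033]
scrub_block 0.67 236 196 [ 0.542 -0.111  0.026]
side (array([[ 0.77237183, -0.63497453,  0.01578317],
       [-0.35299899, -0.44977452, -0.82042343],
       [ 0.52804685,  0.6281005 , -0.57153853]]), array([-0.3883362 ,  0.26063876,  0.8000104 ]))
long_angle 0.91 201 159 [0.547 0.388 0.041]
short_angle 0.77 233 232 [0.457 0.116 0.01 ]
tray 0.63 380 293 [ 0.559 -0.213  0.015]
tray_high_wall 0.65 427 251 [ 0.745 -0.181  0.002]
long_bay 0.72 402 277 [ 0.634 -0.205  0.007]
short_bay 0.77 359 316 [ 0.494 -0.223  0.004]
jar 0.74 320 200 [0.672 0.075 0.027]
cup 0.67 152 224 [0.33  0.243 0.016]
brush 0.77 304 369 [ 0.334 -0.255  0.016]
weight 0.71 369 210 [ 0.738 -0.018  0.021]
scrub_block 0.72 328 285 [ 0.491 -0.143  0.024]
```

Run:
```python
from h import *
# top-down map x 0.25..0.95 (up), y 0.5..-0.45 (left->right), 1.25px/2mm
im0=np.hstack([cv2.resize(cv2.imread(f'pics/{n}0.png'),(400,300)) for n in ('scene','side')])
S=800
out=np.zeros((600,800,3),np.uint8); zb=np.full((600,800),-1.)
for n in ('scene','side'):
    X=np.load(f'{n}0.npy').reshape(-1,3); C=cv2.imread(f'pics/{n}0.png').reshape(-1,3)
    ok=np.isfinite(X).all(1)&(X[:,2]<.13)&(X[:,2]>-.02); X=X[ok];C=C[ok]
    r=((0.95-X[:,0])*S).astype(int); c=((0.52-X[:,1])*S).astype(int)
    m=(r>=0)&(r<600)&(c>=0)&(c<800)
    for a,b,z,k in zip(r[m],c[m],X[m,2],C[m]):
        if z>zb[a,b]: zb[a,b]=z; out[a,b]=k
out=cv2.dilate(out,np.ones((2,2)))
cv2.imwrite('pics/top0.png',out); cv2.imwrite('pics/both0.png',im0)
# tray footprint, strip fits by colour
for n in ('scene','side'):
    X=np.load(f'{n}0.npy'); 
    def sel(x,y,r,z0,z1): return X[(np.hypot(X[...,0]-x,X[...,1]-y)<r)&(X[...,2]>z0)&(X[...,2]<z1)]
    for nm,x,y,r,z0,z1 in [('short',.465,.12,.085,.006,.055),('shortleg',.465,.12,.085,.034,.05),('long',.56,.4,.12,.006,.1),('longtop',.56,.4,.12,.054,.08)]:
        p=sel(x,y,r,z0,z1)
        if len(p)<10: print(n,nm,len(p)); continue
        rc=cv2.minAreaRect(p[:,:2].astype(np.float32)); print(n,nm,len(p),np.round(rc[0],3),np.round(rc[1],3),round(rc[2],1),np.round(np.percentile(p[:,2],[2,50,98]),3))
```

```text
scene short 720 [0.455 0.123] [0.062 0.105] 87.0 [0.007 0.011 0.042]
scene shortleg 144 [0.455 0.148] [0.012 0.102] 86.8 [0.034 0.04  0.042]
scene long 1918 [0.563 0.383] [0.163 0.042] 29.5 [0.007 0.013 0.06 ]
scene longtop 369 [0.555 0.396] [0.162 0.013] 29.5 [0.054 0.059 0.061]
side short 1330 [0.468 0.12 ] [0.063 0.131] 86.4 [0.007 0.013 0.042]
side shortleg 213 [0.455 0.146] [0.013 0.1  ] 85.7 [0.034 0.039 0.044]
side long 1094 [0.562 0.381] [0.166 0.043] 29.6 [0.007 0.022 0.062]
side longtop 180 [0.556 0.393] [0.162 0.016] 29.6 [0.054 0.06  0.063]
```

View pics/both0.png

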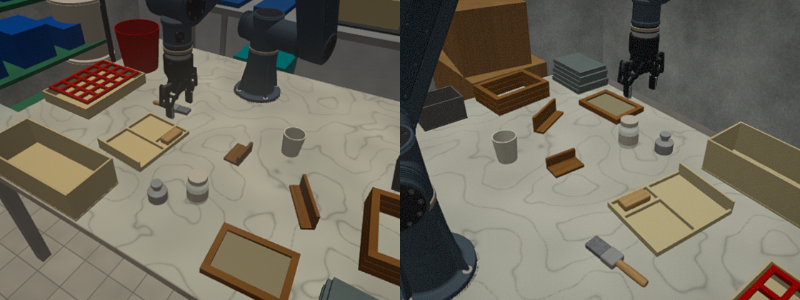

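View pics/top0.png

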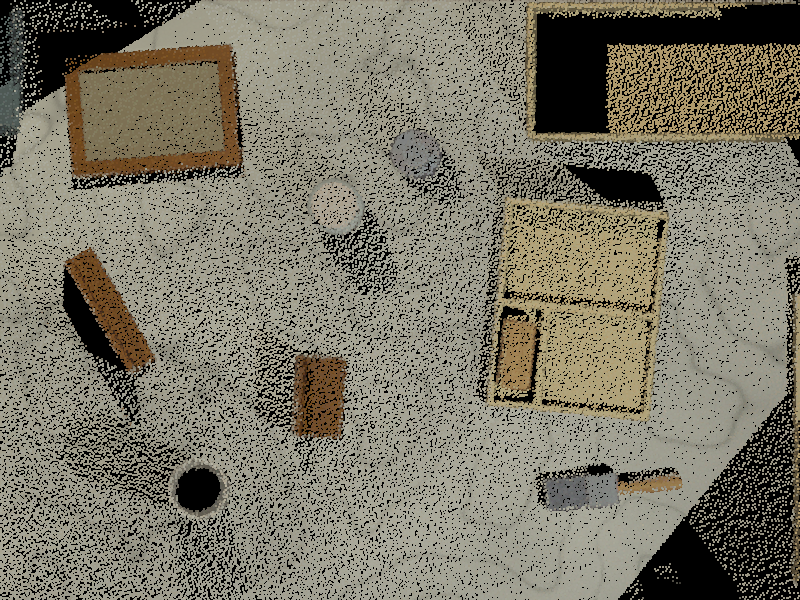

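The pictures show the tray right of centre, with the high wall on the far side and a yaw of about -5°. The short strip lies near top-map px (320,397), its leg on the left. The long strip stands at (110,310) with its foot toward the right and near side. Next I fit the tray, then tip the long strip over.

```bash
cat >> h.py <<'E'
def rot(st): return np.array(st['eef_rot'])
def togo(p,tooly_yaw=None,st=None):
    """shift in present tool axes to world p, and rz turn (deg) so tool y has this yaw (mod 180)"""
    st=st or robot.read_state(); R=rot(st); s=R.T@(np.array(p)-np.array(st['eef_pos']))
    out=np.round(s,4)
    if tooly_yaw is not None:
        cur=np.degrees(np.arctan2(R[1,1],R[0,1])); d=(tooly_yaw-cur+90)%180-90
        return out,'rz',round(-d,1)
    return out
E
python3 - <<'E'
from h import *
A=[]
for n in ('scene','side'):
    X=np.load(f'{n}0.npy')
    m=(np.hypot(X[...,0]-.565,X[...,1]+.2)<.18)&(X[...,2]>.012)&(X[...,2]<.055); p=X[m]; A.append(p)
    h=p[p[:,2]>.037]; h=h[h[:,0]>.62]; print(n,len(p),len(h)); 
    for q in (p,h): rc=cv2.minAreaRect(q[:,:2].astype(np.float32)); print(np.round(rc[0],3),np.round(rc[1],3),round(rc[2],2))
    pr=np.polyfit(h[:,1],h[:,0],1); print('wall yaw',-np.degrees(np.arctan(pr[0])),h[:,:2].mean(0))
p=np.vstack(A);rc=cv2.minAreaRect(p[:,:2].astype(np.float32)); print(rc)
# pre-push: fingers shut, tool y along strip (yaw 29.6), inside the wide leg
h=np.array([.495,-.869]); top=np.array([.5555,.3945])
a=top+h*.045
print('above',togo([*a,.12],29.6),'push pt',togo([*a,.040],29.6), 'dir -h tool at init axes',togo(np.r_[a-h*.08,.05]))
E
```

```text
scene 2031 275
[ 0.564 -0.201] [0.208 0.265] 84.4
[ 0.691 -0.212] [0.204 0.01 ] 84.52
wall yaw -5.173514346569205 [ 0.69221966 -0.2078278 ]
side 4332 511
[ 0.565 -0.202] [0.206 0.265] 84.29
[ 0.69  -0.215] [0.203 0.012] 84.66
wall yaw -5.917519933040482 [ 0.68833974 -0.22026986]
((0.5645531415939331, -0.2014009952545166), (0.20804022252559662, 0.2653135657310486), 84.40192413330078)
above (array([ 0.3554, -0.0472,  0.1113]), 'rz', np.float64(-29.6)) push pt (array([ 0.3553, -0.0472,  0.1913]), 'rz', np.float64(-29.6)) dir -h tool at init axes [ 0.4249 -0.0868  0.1813]
```

Request:
play_rows --pt "0 0.12 -0.016 0.03 0 0 -10" --pt "0 0.18 -0.03 0.03 0 0 -20" --pt "0 0.24 -0.04 0.03 0 0 -29.6" --pt "0 0.3 -0.047 0.03 0 0 -29.6" --pt "0 0.355 -0.047 0.03 0 0 -29.6" --pt "0 0.355 -0.047 0.03 0 0 -29.6" --pt "0 0.355 -0.047 0.03 0 0 -29.6" --pt "0 0.355 -0.047 0.08 0 0 -29.6" --pt "0 0.355 -0.047 0.13 0 0 -29.6" --pt "0 0.355 -0.047 0.16 0 0 -29.6" --pt "0 0.355 -0.047 0.182 0 0 -29.6" --pt "0 0.355 -0.047 0.182 0 0 -29.6"

```text
clock: 2.7
eef_pos: [0.5768, 0.353, 0.0472]
eef_rot: [[-0.493, 0.87, -0.005], [0.87, 0.493, -0.002], [0.0, -0.005, -1.0]]
contact_force: [-0.0, -0.1, -0.3]
grip_width: 0.0003
gripper_force: 0.0
```

Now push along tool +x, which is (-0.49, 0.87) in the world.

Request:
play_rows --pt "0 0.012 0 0 0 0 0" --pt "0 0.022 0 0 0 0 0" --pt "0 0.028 0 0 0 0 0" --pt "0 0.033 0 0 0 0 0" --pt "0 0.038 0 0 0 0 0" --pt "0 0.043 0 0 0 0 0" --pt "0 0.048 0 0 0 0 0" --pt "0 0.053 0 0 0 0 0" --pt "0 0.058 0 0 0 0 0" --pt "0 0.062 0 0 0 0 0" --pt "0 0.062 0 0 0 0 0" --pt "0 0.062 0 0 0 0 0" --pt "1 0.0 0 -0.08 0 0 0" --pt "1 -0.06 0 -0.14 0 0 0" --pt "1 -0.06 0 -0.14 0 0 0"

```text
clock: 4.58
eef_pos: [0.6082, 0.3016, 0.1907]
eef_rot: [[-0.494, 0.869, 0.0], [0.869, 0.494, -0.0], [-0.0, 0.0, -1.0]]
contact_force: [0.9, 0.4, 0.9]
grip_width: 0.0545
gripper_force: 0.0
```

Run:
```python
from h import *
for n in ('scene','side'):
    im,d=robot.snapshot(n); X=cloud(n,d); 
    cv2.imwrite(f'pics/{n}1.png',im[140:400,100:] if n=='scene' else im[80:340,100:400])
    sel=lambda z0,z1: X[(np.hypot(X[...,0]-.54,X[...,1]-.41)<.14)&(X[...,2]>z0)&(X[...,2]<z1)]
    for z in [(.006,.05),(.033,.05),(.05,.075)]:
        p=sel(*z)
        if len(p)>10: rc=cv2.minAreaRect(p[:,:2].astype(np.float32)); print(n,z,len(p),np.round(rc[0],3),np.round(rc[1],3),round(rc[2],1),np.percentile(p[:,2],[50,98]).round(3))
```

```text
scene (0.006, 0.05) 1891 [0.515 0.465] [0.163 0.151] 30.6 [0.011 0.041]
scene (0.033, 0.05) 392 [0.516 0.464] [0.162 0.148] 30.5 [0.039 0.046]
scene (0.05, 0.075) 39 [0.528 0.549] [0.035 0.002] 5.1 [0.061 0.069]
side (0.006, 0.05) 1045 [0.52  0.467] [0.177 0.158] 29.2 [0.018 0.045]
side (0.033, 0.05) 285 [0.553 0.451] [0.197 0.135] 86.5 [0.04  0.049]
side (0.05, 0.075) 114 [0.526 0.544] [0.077 0.009] 8.2 [0.06  0.072]
```

View pics/scene1.png

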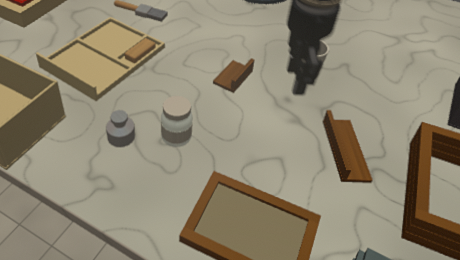

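The strip has tipped: its wide leg is flat at crop px (350,150), with the short leg upright on the side nearer the jar. I'll localise the leg.

Run:
```python
from h import *
h=np.array([.495,-.869]);u=np.array([.869,.495])
for n in ('scene','side'):
    im,d=robot.snapshot(n); X=cloud(n,d); q=X[...,:2]-np.array([.54,.42]); a=q@h; b=q@u
    for z in [(.006,.05),(.034,.048)]:
        m=(abs(a)<.055)&(abs(b)<.13)&(X[...,2]>z[0])&(X[...,2]<z[1]); p=X[m]
        if len(p)>10: rc=cv2.minAreaRect(p[:,:2].astype(np.float32)); print(n,z,len(p),np.round(rc[0],3),np.round(rc[1],3),round(rc[2],1),p[:,:2].mean(0))
print(togo([.5513,.401,.12],-60))
```

```text
scene (0.006, 0.05) 1819 [0.538 0.427] [0.163 0.063] 30.1 [0.54794284 0.42747997]
scene (0.034, 0.048) 355 [0.55  0.405] [0.163 0.013] 29.8 [0.55568572 0.40815428]
side (0.006, 0.05) 814 [0.537 0.424] [0.166 0.065] 31.0 [0.53254699 0.40857577]
side (0.034, 0.048) 176 [0.549 0.401] [0.163 0.013] 30.2 [0.54377721 0.39794496]
(array([ 0.1143, -0.0012,  0.0705]), 'rz', np.float64(89.5))
```

Request:
play_rows --pt "0.6 0.04 0 0.03 0 0 10" --pt "0.6 0.08 0 0.06 0 0 20" --pt "0.6 0.117 -0.001 0.08 0 0 30" --pt "0.6 0.117 -0.001 0.08 0 0 40" --pt "0.6 0.117 -0.001 0.08 0 0 50" --pt "0.6 0.117 -0.001 0.08 0 0 60" --pt "0.6 0.117 -0.001 0.08 0 0 70" --pt "0.6 0.117 -0.001 0.08 0 0 80" --pt "0.6 0.117 -0.001 0.08 0 0 90" --pt "0.6 0.117 -0.001 0.08 0 0 90" --pt "0.6 0.117 -0.001 0.08 0 0 90" --pt "0.6 0.117 -0.001 0.11 0 0 90" --pt "0.6 0.117 -0.001 0.14 0 0 90" --pt "0.6 0.117 -0.001 0.16 0 0 90" --pt "0.6 0.117 -0.001 0.174 0 0 90" --pt "0.6 0.117 -0.001 0.174 0 0 90"

```text
clock: 6.78
eef_pos: [0.5483, 0.4038, 0.0142]
eef_rot: [[0.869, 0.494, -0.002], [0.494, -0.869, -0.001], [-0.002, -0.0, -1.0]]
contact_force: [0.0, 0.3, -0.0]
grip_width: 0.0513
gripper_force: 0.0
```

Request:
play_rows --pt "0.3 0 0 0 0 0 0" --pt "0 0 0 0 0 0 0" --pt "0 0 0 0 0 0 0" --pt "0 0 0 0 0 0 0" --pt "0 0 0 0 0 0 0" --pt "0 0 0 0 0 0 0" --squeeze 40

```text
clock: 7.52
eef_pos: [0.5497, 0.4045, 0.0165]
eef_rot: [[0.869, 0.494, 0.002], [0.494, -0.869, 0.001], [0.002, 0.0, -1.0]]
contact_force: [-0.8, 0.5, 5.7]
grip_width: 0.0092
gripper_force: 40.8
```

Request:
play_rows --pt "0 0 0 -0.03 0 0 0" --pt "0 0 0 -0.08 0 0 0" --pt "0 0 0 -0.13 0 0 0" --pt "0 -0.015 0.04 -0.15 0 0 -5" --pt "0 -0.036 0.095 -0.15 0 0 -10" --pt "0 -0.057 0.15 -0.15 0 0 -15" --pt "0 -0.078 0.205 -0.15 0 0 -20" --pt "0 -0.099 0.26 -0.15 0 0 -25" --pt "0 -0.12 0.315 -0.15 0 0 -30" --pt "0 -0.14 0.37 -0.15 0 0 -35" --pt "0 -0.16 0.425 -0.15 0 0 -40" --pt "0 -0.18 0.48 -0.15 0 0 -45" --pt "0 -0.2 0.53 -0.15 0 0 -50" --pt "0 -0.212 0.565 -0.15 0 0 -54.8" --pt "0 -0.218 0.582 -0.15 0 0 -54.8" --pt "0 -0.218 0.582 -0.15 0 0 -54.8" --pt "0 -0.218 0.582 -0.15 0 0 -54.8"

```text
clock: 9.65
eef_pos: [0.6463, -0.2075, 0.1649]
eef_rot: [[0.097, 0.995, -0.002], [0.995, -0.097, 0.002], [0.001, -0.002, -1.0]]
contact_force: [-0.5, 0.2, -2.1]
grip_width: 0.0094
gripper_force: 39.8
```

Run:
```python
from h import *
st=robot.read_state(); print(st['gripper_force'],st['grip_width'],togo([.648,-.2096,.0225],-5.6,st))
im,d=robot.snapshot('side'); cv2.imwrite('pics/side2.png',im)
```

```text
39.79669153690338 0.00942636061454396 (array([-0.0021,  0.0022,  0.1424]), 'rz', np.float64(0.0))
```

View pics/side2.png

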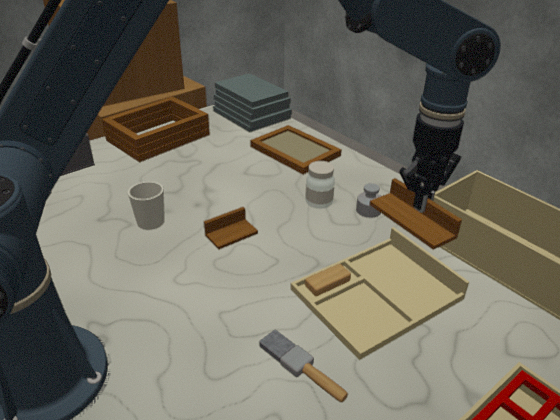

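The strip is held level above the tray at px (415,215). I'll lower it.

Request:
play_rows --pt "0 -0.002 0.002 0.04 0 0 0" --pt "0 -0.002 0.002 0.08 0 0 0" --pt "0 -0.002 0.002 0.115 0 0 0" --pt "0 -0.002 0.002 0.13 0 0 0" --pt "0 -0.002 0.002 0.137 0 0 0" --pt "0 -0.002 0.002 0.141 0 0 0" --pt "0 -0.002 0.002 0.141 0 0 0"

```text
clock: 10.58
eef_pos: [0.6494, -0.212, 0.0253]
eef_rot: [[0.098, 0.995, 0.002], [0.995, -0.098, -0.001], [-0.001, 0.002, -1.0]]
contact_force: [-0.3, -0.2, -1.1]
grip_width: 0.0092
gripper_force: 39.7
```

Request:
play_rows --pt "0 0 0 0.002 0 0 0" --pt "0 0 0 0.003 0 0 0" --pt "0 0 0 0.003 0 0 0"

```text
clock: 10.95
eef_pos: [0.6488, -0.212, 0.0216]
eef_rot: [[0.098, 0.995, 0.0], [0.995, -0.098, -0.0], [-0.0, 0.0, -1.0]]
contact_force: [0.2, 1.1, -0.7]
grip_width: 0.0093
gripper_force: 39.9
```

Request:
play_rows --pt "0.2 0 0 0 0 0 0" --pt "0.35 0 0 0 0 0 0" --pt "0.35 0 0 0 0 0 0" --pt "0.35 0 0 -0.02 0 0 0" --pt "0.35 0 0 -0.06 0 0 0" --pt "0.5 0 0 -0.11 0 0 0" --pt "0.6 0.04 -0.027 -0.13 0 0 -9" --pt "0.6 0.08 -0.054 -0.13 0 0 -18" --pt "0.6 0.12 -0.081 -0.13 0 0 -28" --pt "0.6 0.16 -0.108 -0.13 0 0 -38" --pt "0.6 0.2 -0.135 -0.13 0 0 -48" --pt "0.6 0.24 -0.162 -0.13 0 0 -58" --pt "0.6 0.28 -0.189 -0.13 0 0 -68" --pt "0.6 0.32 -0.216 -0.13 0 0 -78" --pt "0.6 0.338 -0.228 -0.13 0 0 -88" --pt "0.6 0.338 -0.228 -0.1 0 0 -92.1" --pt "0.6 0.338 -0.228 -0.1 0 0 -92.1" --pt "0.6 0.338 -0.228 -0.1 0 0 -92.1"

```text
clock: 13.2
eef_pos: [0.4556, 0.1467, 0.1224]
eef_rot: [[-0.998, 0.062, 0.002], [0.062, 0.998, 0.0], [-0.002, 0.0, -1.0]]
contact_force: [0.2, 0.1, -0.3]
grip_width: 0.0515
gripper_force: 0.0
```

Run:
```python
from h import *
st=robot.read_state(); print(togo([.455,.147,.0155],86.5,st))
T=np.array([.5645,-.2015]);a=np.radians(-5.6);ax=np.array([np.cos(a),np.sin(a)]);ay=np.array([-ax[1],ax[0]])
for n in ('scene','side'):
    im,d=robot.snapshot(n); X=cloud(n,d); q=X[...,:2]-T; x=q@ax;y=q@ay; z=X[...,2]
    if n=='side': cv2.imwrite('pics/side3.png',im)
    m=(x>.01)&(x<.113)&(abs(y)<.093)
    L=X[m&(z>.036)&(z<.052)]; rc=cv2.minAreaRect(L[:,:2].astype(np.float32)); print(n,'leg tray xy',((np.array(rc[0])-T)@ax).round(4),((np.array(rc[0])-T)@ay).round(4),rc[1:],np.median(L[:,2]))
    W=z[m&(x>.045)&(x<.07)&(abs(y)<.06)]; print('wide z',np.percentile(W,[5,50,95]).round(4))
```

```text
(array([0.0008, 0.0002, 0.1069]), 'rz', np.float64(-0.1))
scene leg tray xy 0.087 -0.0021 ((0.16260777413845062, 0.013168263249099255), 85.2137451171875) 0.04400356962872366
wide z [0.0133 0.0154 0.0171]
side leg tray xy 0.087 -0.0042 ((0.1625245362520218, 0.015104864723980427), 83.53903198242188) 0.04449954558227019
wide z [0.014  0.0159 0.0181]
```

View pics/side3.png

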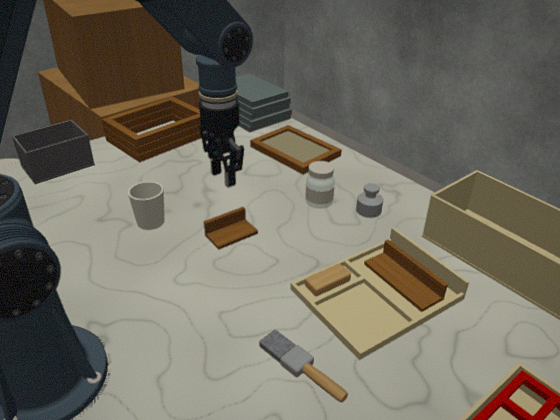

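The long strip is seated in its bay at px (405,275): flat, within about 3 mm of centre, leg toward the wall. Now I grasp the short one.

Request:
play_rows --pt "0.6 0 0 0.04 0 0 0" --pt "0.6 0 0 0.075 0 0 0" --pt "0.6 0 0 0.095 0 0 0" --pt "0.6 0 0 0.106 0 0 0" --pt "0.6 0 0 0.106 0 0 0" --pt "0.3 0 0 0.106 0 0 0" --pt "0 0 0 0.106 0 0 0" --pt "0 0 0 0.106 0 0 0" --pt "0 0 0 0.106 0 0 0" --pt "0 0 0 0.106 0 0 0" --pt "0 0 0 0.106 0 0 0" --squeeze 40

```text
clock: 14.68
eef_pos: [0.4553, 0.1468, 0.0162]
eef_rot: [[-0.998, 0.061, 0.002], [0.061, 0.998, 0.0], [-0.002, 0.0, -1.0]]
contact_force: [0.3, -1.4, 6.4]
grip_width: 0.0093
gripper_force: 40.0
```

Request:
play_rows --pt "0 0 0 -0.03 0 0 0" --pt "0 0 0 -0.08 0 0 0" --pt "0 0 0 -0.12 0 0 0" --pt "0 -0.009 -0.037 -0.12 0 0 9" --pt "0 -0.018 -0.075 -0.12 0 0 18" --pt "0 -0.027 -0.112 -0.12 0 0 27" --pt "0 -0.036 -0.15 -0.12 0 0 37" --pt "0 -0.045 -0.187 -0.12 0 0 47" --pt "0 -0.054 -0.225 -0.12 0 0 57" --pt "0 -0.063 -0.262 -0.12 0 0 67" --pt "0 -0.07 -0.3 -0.12 0 0 77" --pt "0 -0.08 -0.34 -0.12 0 0 87" --pt "0 -0.0876 -0.3694 -0.12 0 0 92.1" --pt "0 -0.0876 -0.3694 -0.12 0 0 92.1" --pt "0 -0.0876 -0.3694 -0.09 0 0 92.1" --pt "0 -0.0876 -0.3694 -0.06 0 0 92.1" --pt "0 -0.0876 -0.3694 -0.04 0 0 92.1" --pt "0 -0.0876 -0.3694 -0.04 0 0 92.1" --pt "0 -0.0876 -0.3694 -0.04 0 0 92.1"

```text
clock: 17.05
eef_pos: [0.5198, -0.2267, 0.0559]
eef_rot: [[0.097, 0.995, 0.0], [0.995, -0.097, -0.0], [-0.0, 0.0, -1.0]]
contact_force: [0.2, -0.4, -1.7]
grip_width: 0.0093
gripper_force: 39.1
```

Run:
```python
from h import *
st=robot.read_state(); print(togo([.5198,-.2273,.0215],-5.6,st),st['grip_width'])
im,d=robot.snapshot('side'); cv2.imwrite('pics/side4.png',im)
```

```text
(array([-0.0006,  0.    ,  0.0344]), 'rz', np.float64(0.1)) 0.009269650610302774
```

View pics/side4.png

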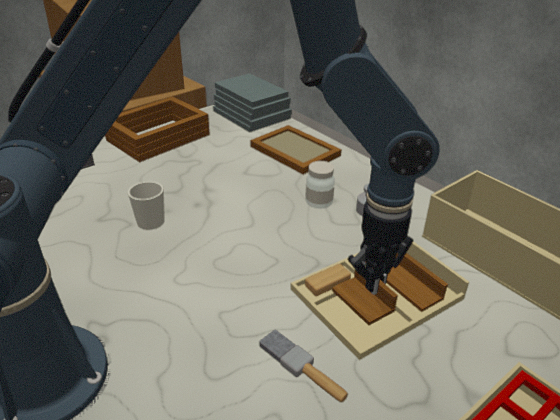

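The short strip is held level just above its bay at px (365,295). I'll lower it, let go and rise.

Request:
play_rows --pt "0 0 0 0.015 0 0 0" --pt "0 0 0 0.027 0 0 0" --pt "0 0 0 0.032 0 0 0" --pt "0 0 0 0.035 0 0 0" --pt "0 0 0 0.035 0 0 0" --pt "0.2 0 0 0.035 0 0 0" --pt "0.35 0 0 0.035 0 0 0" --pt "0.35 0 0 0.035 0 0 0" --pt "0.35 0 0 0.015 0 0 0" --pt "0.35 0 0 -0.03 0 0 0" --pt "0.35 0 0 -0.09 0 0 0" --pt "0.35 0.05 0 -0.14 0 0 0" --pt "0.35 0.11 0 -0.17 0 0 0" --pt "0.35 0.16 0 -0.17 0 0 0" --pt "0.35 0.16 0 -0.17 0 0 0"

```text
clock: 18.98
eef_pos: [0.535, -0.064, 0.2262]
eef_rot: [[0.092, 0.996, 0.001], [0.996, -0.092, 0.001], [0.001, 0.001, -1.0]]
contact_force: [-0.6, -0.3, 0.4]
grip_width: 0.0302
gripper_force: 0.0
```

Run:
```python
from h import *
T=np.array([.5645,-.2015]);a=np.radians(-5.6);ax=np.array([np.cos(a),np.sin(a)]);ay=np.array([-ax[1],ax[0]])
for n in ('scene','side'):
    im,d=robot.snapshot(n); X=cloud(n,d); q=X[...,:2]-T; x=q@ax;y=q@ay; z=X[...,2]
    if n=='side': cv2.imwrite('pics/side5.png',im)
    for nm,x0,x1,y0,y1 in [('long',.01,.113,-.093,.093),('short',-.118,-.012,-.093,.035)]:
        m=(x>x0)&(x<x1)&(y>y0)&(y<y1)
        L=X[m&(z>.036)&(z<.052)]; rc=cv2.minAreaRect(L[:,:2].astype(np.float32)); c=np.array(rc[0])-T; lx=c@ax
        W=z[m&(x>lx-.045)&(x<lx-.012)&(abs(y-c@ay)<.04)]
        print(n,nm,'leg tray xy',round(lx,4),round(c@ay,4),rc[1:],'wide z',np.percentile(W,[5,50,95]).round(4))
```

```text
scene long leg tray xy 0.0858 -0.0022 ((0.16174153983592987, 0.014634262770414352), 84.83805847167969) wide z [0.0133 0.0153 0.0175]
scene short leg tray xy -0.0416 -0.0247 ((0.10015259683132172, 0.01501481980085373), 84.26876068115234) wide z [0.0129 0.015  0.0173]
side long leg tray xy 0.0858 -0.0051 ((0.1620623916387558, 0.015061097219586372), 83.52316284179688) wide z [0.014  0.016  0.0178]
side short leg tray xy -0.0414 -0.0291 ((0.10200398415327072, 0.012735714204609394), 85.1356430053711) wide z [0.0138 0.0156 0.0175]
```

View pics/side5.png

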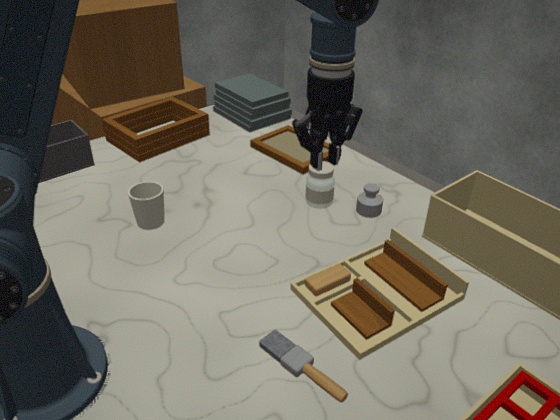

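Both strips are seated, at px (405,275) and (362,308): flat, square, legs toward the high wall. The arm is clear.

```bash
python3 -c "
from plant import robot
print(robot.job_done())"
```

```text
the job is handed in; nothing more can be done
None
```

Both strips lie flat and square in their own compartments, short legs toward the high wall; nothing else looked moved in the last picture, and I handed the job in at about 19 s (the hand-in gave no verdict).

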